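# Nest the flared tumblers

## Task

Three flared steel tumblers, wider at the mouth than at the foot, are drying upside down; one of them stands on the round cork coaster. Nest the other two over that one, still upside down, to make a single upright stack of three, with the bottom one left where it is on its coaster. The straight-sided tumbler does not nest with them: leave it standing where it is.

Things in the scene. Friction and masses are not known exactly. Their poses are not given: they have to be found in the camera images.
- bottom_tumbler: Flared steel tumbler upside down on a fixed cork coaster (110 mm across, 5 mm thick). Height 80, outside 44 mm at the closed end (up) widening evenly to 72 at the rim (down), wall 2.5, inside 54 deep. Origin: centre of rim plane (underside), z up; round, yaw free. A like one slipped over it rests closed end on closed end, origin 26 mm higher, the third 26 higher again; about 2 mm loose all round.
- flared_b: Flared steel tumbler, same shape and size as bottom_tumbler, 100 to 210 g, upside down on the ledge, to be nested (either order with flared_c). Origin: centre of its rim plane (its underside), z up through the closed end 80 mm above; yaw free. Hold it from above by the outside, near the closed end: 51 mm across at 20 mm below the top, 58 mm at 40 mm below.
- flared_c: The other flared steel tumbler to be nested: same shape, size, origin, axes and way of holding as flared_b, 100 to 210 g, upside down on the ledge.
- straight_tumbler: The odd one: straight-sided steel tumbler, upside down, 80 mm tall, 58 mm across all the way; stays put. Origin: centre of its underside, z up. Also about, unlisted: a shallow steel bowl upside down (92 across, 40 tall), green glass tumbler (115 tall), jar, rolling pin; tiffin and spice carousel (under 175 tall) at the far corners. Neighbours stand at least 115 mm apart, centre to centre.

How it is judged:
At the end, for the whole second after the job is handed in: Flared tumblers at rest in one upside-down stack: each upper one centred over the next within 12 mm and 14 to 38 mm higher, all upright within 10 degrees; the bottom one and the straight-sided tumbler (upright too) within 20 mm of where they stood (((horizontal distance between flared_b and bottom_tumbler below 0.012 m and z of flared_b in the frame of bottom_tumbler between 0.014 and 0.038 m and horizontal distance between flared_c and flared_b below 0.012 m and z of flared_c in the frame of flared_b between 0.014 and 0.038 m) or (horizontal distance between flared_c and bottom_tumbler below 0.012 m and z of flared_c in the frame of bottom_tumbler between 0.014 and 0.038 m and horizontal distance between flared_b and flared_c below 0.012 m and z of flared_b in the frame of flared_c between 0.014 and 0.038 m)) and distance of each of bottom_tumbler, straight_tumbler from where it was at the start of the episode below 0.02 m and angle between each of bottom_tumbler, flared_b, flared_c, straight_tumbler's own z axis and vertical below 0.175 rad and linear speed of each of bottom_tumbler, flared_b, flared_c below 0.02 m/s); the robot touches nothing.
It fails at once if the bottom tumbler or the straight-sided tumbler is tipped by more than 30 degrees (angle between any of bottom_tumbler, straight_tumbler's own z axis and vertical above 0.52 rad).
It fails at once if the straight-sided tumbler is moved by more than 30 mm (distance of straight_tumbler from where it was at the start of the episode above 0.03 m).
It fails at once if the bottom tumbler is moved by more than 40 mm (distance of bottom_tumbler from where it was at the start of the episode above 0.04 m).
It also fails if it takes over 67 s, if anything falls off the work surface, if the arm or the gripper's body presses on something with over 40 N, if the wrist force passes 120 N, or if a joint passes its speed limit or range.

## Robot

A 6-joint arm with a two-finger parallel gripper is mounted at the origin on the work surface. World frame = base frame: x ahead of the robot, y to its left, z up, the work surface at z = 0. Lengths are in m, angles in rad, forces in N, time in s.
With the tool pointing down it reaches from about 0.35 to 0.975 m from the base axis. Payload 4.9 kg.
Tool frame: the origin (TCP) lies on the centre line of the jaws, within the pads' length; the fingertips stand 14 mm ahead of it and the grasp point (between the pads) lies 5 mm behind it; z points along the fingers, y is the line along which they close (so a half turn about z gives the same grasp; the last joint's range is limited). The gripper opens to 85 mm and grips with 20 to 120 N. Pads are 22 mm wide; open, the fingers measure 114 mm over their backs; the gripper's body (76 mm by 85 mm) begins 54 mm behind the grasp point. The pads swing forward as they close: fully open they stand 13 mm farther back than shut.
Start: joints at [-1.22, 0.053, 1.613, -0, 1.476, -0.119], TCP at [0.283, -0.557, 0.245] pointing down, gripper open.
Joint ranges: [-3.01, 3.01], [-1.01, 2.22], [0.06, 2.58], [-1.02, 4.17], [0.09, 2.62], [-3.14, 3.14]. Speed limits (rad/s): [2.57, 2.57, 3.14, 3.14, 3.14, 3.14].

## Interface

Orientations are given as a unit quaternion [w, x, y, z].
In Python, from plant import * gives the robot as it stands.
- The arm moves only by the tool send_rows, never from a script. Its argument "steps" is a list of rows, each an object with "translation": the shift along the tool's x, y, z in cm, a list of three; "delta_rot": the turn, a rotation vector about the tool's x, y, z in rad, a list of three; "jaw": the finger opening in cm, from 0 to 8.54. In form: [{"translation": [dx, dy, dz], "delta_rot": [rx, ry, rz], "jaw": jaw}, ...]. A call has exactly 8 rows; each row is the pose to reach, as a shift and turn from the pose commanded when the call began, along the tool's axes at that moment; what a row does not reach only later rows make up. A row lasts 1/10 s, in which the tool goes at most 50 mm and 8.59 degrees, less where a joint would pass 70% of its speed; a pose out of reach is approached as far as the arm can. A call with a gripper value outside its range is refused whole. The fingers move at their own pace and stop on an object; the grip force is fixed at half the most. Time passes only in rows, so rows that repeat a pose let the fingers close, or fill a call up. It gives the time, the measured TCP pose, the force, the opening and the grip force at its end, in the units of the state.
- state(): the state, without advancing time (a new reading comes with each control period).
- grab_frame(name): name is "scene" or "top"; returns a dict with "pixels" (480x640x3 uint8, blue, green, red), "range_z" (480x640 float32, m along the optical axis (not along the pixel's ray), 0 where there is no reading), "fx", "fy", "cx", "cy" (pixels), "rvec" (rotation vector, rad) and "tvec" (3), from world to camera coordinates, as OpenCV has them. Camera axes: x right, y down, z forward; pixel columns grow to the right and rows downward; lengths in m; the calibration is good to about 2 mm. A picture is of the moment at which its call begins.
- job_done(): hands the job in; it is judged then, once.
The state is a dict: "time": time; "joint_pos": joint angles; "joint_vel": joint speeds; "joint_efforts": joint torques, N m; "tool_pos": TCP position; "tool_rot": TCP orientation; "contact_force": force on the tool from outside, world axes, zero at the start; "ft_torque": the same for the moment, N m; "gripper_width": opening from 0.0 (shut) to 1.0 (fully open); "grasp_force": force on a finger pad.
Only numpy, scipy, OpenCV 4.12 (cv2) and the standard library are available. Lean on these libraries where they do the work, as an engineer would, in place of code of your own. Each camera call takes 0.05 s, during which the arm holds its last target. There are 200 camera calls.

## Working session

There is one attempt and no reset: what is moved stays moved. The work goes in short steps, Python scripts to look and compute and a tool call to move; the robot and the scene stay as the last step left them, time stands still between calls to the robot, and variables do not carry over. Pictures are saved under pics/ and viewed, at most 10 in all, crops included, and the job is handed in when it is done.

Besides the shell and the picture viewer there is one more tool, called after "Emit:" in YAML: its name, and indented under it one key for each argument. send_rows: Moves the arm, as the interface text tells. Its arguments: {"type":"object","properties":{"steps":{"type":"array","items":{"type":"object","properties":{"translation":{"type":"array","items":{"type":"number"}},"delta_rot":{"type":"array","items":{"type":"number"}},"jaw":{"type":"number"}}}}},"required":["steps"]}

```bash
ls; mkdir -p pics; cat > h.py <<'E'
from plant import *
import numpy as np, cv2
def cloud(f):
    R,_=cv2.Rodrigues(np.array(f["rvec"],float)); t=np.array(f["tvec"],float).ravel()
    z=f["range_z"]; v,u=np.indices(z.shape)
    P=np.stack([(u-f["cx"])/f["fx"]*z,(v-f["cy"])/f["fy"]*z,z],-1)
    W=(P-t)@R; W[z==0]=np.nan
    return W
E
python3 - <<'E'
from h import *
s=state(); print({k:np.round(v,3) for k,v in s.items()})
for n in ("scene","top"):
    f=grab_frame(n); cv2.imwrite(f"pics/{n}0.png",f["pixels"]); W=cloud(f); np.save(n+".npy",W)
    R,_=cv2.Rodrigues(np.array(f["rvec"],float)); print(n,f["fx"],-R.T@np.array(f["tvec"]).ravel())
    # tops near 80/85mm
    for lo,hi in ((.07,.093),(.03,.05),(.105,.125)):
        m=((W[...,2]>lo)&(W[...,2]<hi)).astype(np.uint8)
        k,l,st,c=cv2.connectedComponentsWithStats(m)
        for i in range(1,k):
            if st[i,4]>60:
                p=W[l==i]; print(lo,st[i],np.round(np.median(p,0),3),np.round(p.min(0),3),np.round(p.max(0),3))
E
```

```text
pics
{'time': np.float64(0.0), 'joint_pos': array([-1.22 ,  0.053,  1.614,  0.   ,  1.476, -0.119]), 'joint_vel': array([ 0.   ,  0.001, -0.   ,  0.001,  0.003,  0.001]), 'joint_efforts': array([ 2.0000e-03, -3.9368e+01, -3.7018e+01,  0.0000e+00,  7.0000e-03,
       -0.0000e+00]), 'tool_pos': array([ 0.283, -0.557,  0.244]), 'tool_rot': array([-0.001,  0.973,  0.233, -0.   ]), 'contact_force': array([ 0.579,  0.122, -0.184]), 'ft_torque': array([-0.032,  0.04 , -0.007]), 'grasp_force': np.float64(0.0), 'gripper_width': np.float64(1.002)}
scene 602.4449269144322 [1.40778538 0.56663658 0.69971246]
0.07 [ 244   33  175   35 1094] [-0.537 -0.667  0.082] [-0.555 -1.078  0.07 ] [-0.468 -0.312  0.093]
0.07 [155  51  21   8 102] [-0.163 -1.168  0.082] [-0.184 -1.2    0.07 ] [-0.135 -1.124  0.093]
0.07 [ 471   70  169   35 1263] [-0.537  0.166  0.081] [-0.556 -0.123  0.07 ] [-0.522  0.403  0.093]
0.07 [  29  122  153   59 1381] [ 0.562 -0.645  0.076] [ 0.335 -0.804  0.07 ] [ 0.668 -0.589  0.093]
0.07 [412 130  52  19 462] [0.056 0.026 0.081] [-0.013 -0.06   0.07 ] [0.072 0.071 0.093]
0.07 [21
[... 5836 characters left out ...]
0  42 242] [0.442 0.552 0.04 ] [0.407 0.541 0.03 ] [0.48  0.559 0.05 ]
0.03 [310 271  35  35 176] [ 0.436 -0.009  0.04 ] [ 0.408 -0.038  0.03 ] [0.468 0.023 0.05 ]
0.03 [ 19 304   8  21 110] [0.39  0.532 0.042] [0.372 0.53  0.03 ] [0.407 0.538 0.05 ]
0.03 [  3 324  18 106 638] [0.281 0.552 0.041] [0.192 0.53  0.03 ] [0.372 0.555 0.05 ]
0.03 [  0 430   9  42 242] [0.158 0.552 0.04 ] [0.122 0.549 0.03 ] [0.192 0.555 0.05 ]
0.105 [302  65  41  41 392] [0.794 0.003 0.113] [ 0.752 -0.032  0.105] [0.824 0.037 0.119]
0.105 [554  95  14  14  80] [ 0.754 -0.403  0.115] [ 0.748 -0.418  0.105] [ 0.767 -0.398  0.125]
0.105 [ 69  98  46  56 284] [0.689 0.37  0.113] [0.666 0.361 0.105] [0.763 0.438 0.125]
```

View pics/top0.png

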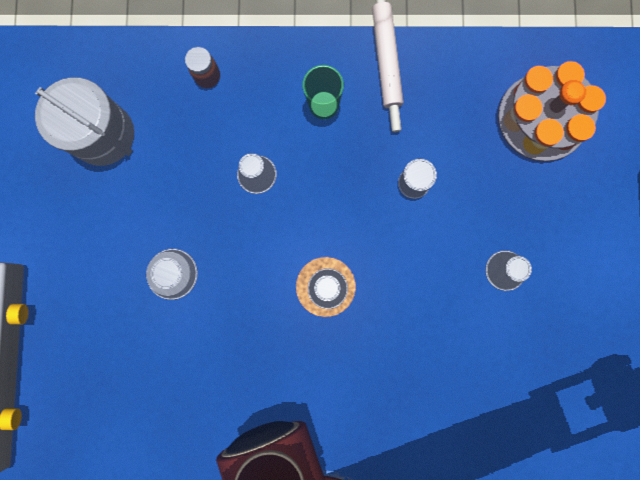

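View pics/scene0.png

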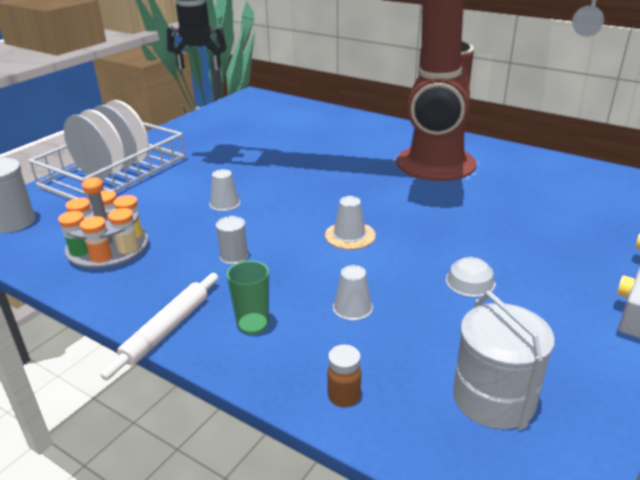

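The top picture (and scene picture agrees) shows the bottom tumbler on the cork at pixel (326,288). The flared ones are at (252,167) and (517,269), and the straight one at (420,175). World positions are roughly bottom (0.439,-0.006), b (0.474,-0.335), c (0.652,0.129). I'll go above b first.

Emit:
send_rows:
  steps:
    - {"translation":[2.4,-1.0,0.7],"delta_rot":[0,0,0],"jaw":8.54}
    - {"translation":[6.5,-2.7,1.8],"delta_rot":[0,0,0],"jaw":8.54}
    - {"translation":[10.8,-4.4,3.0],"delta_rot":[0,0,0],"jaw":8.54}
    - {"translation":[15.2,-6.2,4.1],"delta_rot":[0,0,0],"jaw":8.54}
    - {"translation":[19.5,-8.0,5.3],"delta_rot":[0,0,0],"jaw":8.54}
    - {"translation":[23.3,-9.5,6.4],"delta_rot":[0,0,0],"jaw":8.54}
    - {"translation":[26.0,-10.7,7.1],"delta_rot":[0,0,0],"jaw":8.54}
    - {"translation":[27.1,-11.1,7.4],"delta_rot":[0,0,0],"jaw":8.54}

```text
time: 0.9
tool_pos: [0.475, -0.3328, 0.1696]
tool_rot: [-0.001, 0.972, 0.234, -0.001]
contact_force: [-0.4, -0.6, 0.1]
gripper_width: 0.999
grasp_force: 0.0
```

```bash
cat >> h.py <<'E'
from scipy.spatial.transform import Rotation
def togo(p):
    s=state(); q=np.array(s["tool_rot"]); R=Rotation.from_quat(q[[1,2,3,0]]).as_matrix()
    return np.round(100*R.T@(np.array(p)-s["tool_pos"]),2)
def show(): 
    s=state(); print({k:np.round(s[k],4) for k in("time","tool_pos","tool_rot","contact_force","gripper_width","grasp_force")})
E
python3 - <<'E'
from h import *
show(); print(togo((.474,-.335,.056)))
f=grab_frame("scene"); i=f["pixels"][120:270,130:330]; cv2.imwrite("pics/b1.png",cv2.resize(i,None,fx=4,fy=4))
# rim-based circle fits from both clouds at several heights
from scipy.optimize import least_squares
A=np.load("top.npy").reshape(-1,3);B=np.load("scene.npy").reshape(-1,3)
for n,c,z0 in(("bot",(.439,-.006),.005),("b",(.474,-.335),0),("c",(.652,.129),0)):
  for nm,C in(("top",A),("scene",B)):
    d=np.hypot(C[:,0]-c[0],C[:,1]-c[1]); h=C[:,2]-z0
    m=(d<.045)&(h>.012)&(h<.072); P=C[m]; H=h[m]
    r=least_squares(lambda p:np.hypot(P[:,0]-p[0],P[:,1]-p[1])-(.036-.014*H/.08),c,loss="soft_l1",f_scale=.002)
    print(n,nm,m.sum(),np.round(r.x,4))
E
```

```text
{'time': np.float64(0.9), 'tool_pos': array([ 0.475 , -0.3328,  0.1696]), 'tool_rot': array([-1.300e-03,  9.722e-01,  2.342e-01, -6.000e-04]), 'contact_force': array([-0.3924, -0.5563,  0.0972]), 'gripper_width': np.float64(0.999), 'grasp_force': np.float64(0.0)}
[-0.18  0.18 11.36]
bot top 512 [ 0.4377 -0.0067]
bot scene 726 [ 0.4381 -0.0086]
b top 616 [ 0.4725 -0.3363]
b scene 621 [ 0.4734 -0.3379]
c top 529 [0.6522 0.1289]
c scene 1002 [0.6522 0.1273]
```

Emit:
send_rows:
  steps:
    - {"translation":[-0.2,0.1,1.5],"delta_rot":[0,0,0],"jaw":8.54}
    - {"translation":[-0.2,0.1,4.5],"delta_rot":[0,0,0],"jaw":8.54}
    - {"translation":[-0.2,0.1,7.5],"delta_rot":[0,0,0],"jaw":8.54}
    - {"translation":[-0.2,0.1,10.0],"delta_rot":[0,0,0],"jaw":8.54}
    - {"translation":[-0.2,0.1,11.3],"delta_rot":[0,0,0],"jaw":8.54}
    - {"translation":[-0.2,0.1,11.3],"delta_rot":[0,0,0],"jaw":8.54}
    - {"translation":[-0.2,0.1,11.3],"delta_rot":[0,0,0],"jaw":7.5}
    - {"translation":[-0.2,0.1,11.3],"delta_rot":[0,0,0],"jaw":6.5}

```text
time: 1.75
tool_pos: [0.4738, -0.3387, 0.0602]
tool_rot: [0.001, 0.973, 0.233, 0.001]
contact_force: [0.8, -0.4, -0.5]
gripper_width: 0.765
grasp_force: 0.0
```

Emit:
send_rows:
  steps:
    - {"translation":[0,0,0],"delta_rot":[0,0,0],"jaw":5.5}
    - {"translation":[0,0,0],"delta_rot":[0,0,0],"jaw":4.5}
    - {"translation":[0,0,0],"delta_rot":[0,0,0],"jaw":4.0}
    - {"translation":[0,0,0],"delta_rot":[0,0,0],"jaw":3.5}
    - {"translation":[0,0,0],"delta_rot":[0,0,0],"jaw":3.5}
    - {"translation":[0,0,0],"delta_rot":[0,0,0],"jaw":3.5}
    - {"translation":[0,0,0],"delta_rot":[0,0,0],"jaw":3.5}
    - {"translation":[0,0,0],"delta_rot":[0,0,0],"jaw":3.5}

```text
time: 2.55
tool_pos: [0.474, -0.3383, 0.061]
tool_rot: [0.001, 0.972, 0.233, 0.001]
contact_force: [-1.3, 1.2, 6.4]
gripper_width: 0.587
grasp_force: 60.5
```

Emit:
send_rows:
  steps:
    - {"translation":[0,0,-0.5],"delta_rot":[0,0,0],"jaw":3.5}
    - {"translation":[0,0,-1.5],"delta_rot":[0,0,0],"jaw":3.5}
    - {"translation":[0,0,-3.5],"delta_rot":[0,0,0],"jaw":3.5}
    - {"translation":[0,0,-6],"delta_rot":[0,0,0],"jaw":3.5}
    - {"translation":[0,0,-8.5],"delta_rot":[0,0,0],"jaw":3.5}
    - {"translation":[0,0,-11],"delta_rot":[0,0,0],"jaw":3.5}
    - {"translation":[0,0,-12.5],"delta_rot":[0,0,0],"jaw":3.5}
    - {"translation":[0,0,-13],"delta_rot":[0,0,0],"jaw":3.5}

```text
time: 3.35
tool_pos: [0.4738, -0.3381, 0.1909]
tool_rot: [0.002, 0.973, 0.233, 0.001]
contact_force: [0.7, -0.4, -1.7]
gripper_width: 0.581
grasp_force: 61.5
```

```bash
python3 - <<'E'
from h import *
show(); print(togo((.439,-.0085,.19)))
f=grab_frame("scene"); cv2.imwrite("pics/l1.png",cv2.resize(f["pixels"][80:280,100:366],None,fx=3,fy=3))
E
```

```text
{'time': np.float64(3.35), 'tool_pos': array([ 0.4738, -0.3381,  0.1909]), 'tool_rot': array([0.0016, 0.9725, 0.2328, 0.0011]), 'contact_force': array([ 0.7385, -0.4312, -1.7482]), 'gripper_width': np.float64(0.5812), 'grasp_force': np.float64(61.5134)}
[ 1.182e+01 -3.096e+01 -1.000e-02]
```

View pics/l1.png

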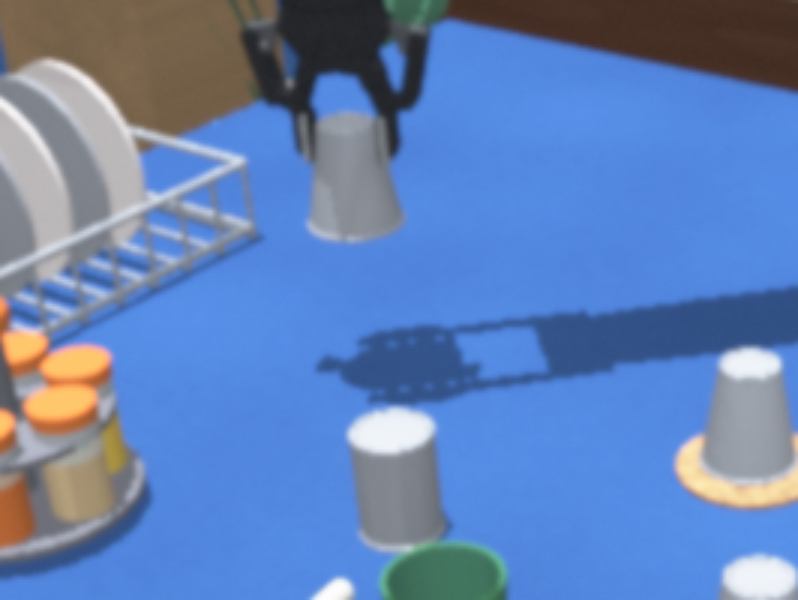

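Tumbler b is held upright (crop pixel (355,180)). I'll carry it over the stack.

Emit:
send_rows:
  steps:
    - {"translation":[0.8,-2.2,0],"delta_rot":[0,0,0],"jaw":3.5}
    - {"translation":[2.2,-5.9,0],"delta_rot":[0,0,0],"jaw":3.5}
    - {"translation":[3.9,-10.2,0],"delta_rot":[0,0,0],"jaw":3.5}
    - {"translation":[5.6,-14.7,0],"delta_rot":[0,0,0],"jaw":3.5}
    - {"translation":[7.3,-19.2,0],"delta_rot":[0,0,0],"jaw":3.5}
    - {"translation":[8.9,-23.4,0],"delta_rot":[0,0,0],"jaw":3.5}
    - {"translation":[10.4,-27.3,0],"delta_rot":[0,0,0],"jaw":3.5}
    - {"translation":[11.4,-30.0,0],"delta_rot":[0,0,0],"jaw":3.5}

```text
time: 4.2
tool_pos: [0.4373, -0.0158, 0.1865]
tool_rot: [-0.001, 0.972, 0.234, -0.001]
contact_force: [-1.0, -0.5, -2.0]
gripper_width: 0.587
grasp_force: 61.6
```

Emit:
send_rows:
  steps:
    - {"translation":[0.4,-1.0,0],"delta_rot":[0,0,0],"jaw":3.5}
    - {"translation":[0.4,-1.0,0],"delta_rot":[0,0,0],"jaw":3.5}
    - {"translation":[0.4,-1.0,0],"delta_rot":[0,0,0],"jaw":3.5}
    - {"translation":[0.4,-1.0,0],"delta_rot":[0,0,0],"jaw":3.5}
    - {"translation":[0.4,-1.0,0],"delta_rot":[0,0,0],"jaw":3.5}
    - {"translation":[0.4,-1.0,0],"delta_rot":[0,0,0],"jaw":3.5}
    - {"translation":[0.4,-1.0,0],"delta_rot":[0,0,0],"jaw":3.5}
    - {"translation":[0.4,-1.0,0],"delta_rot":[0,0,0],"jaw":3.5}

```text
time: 5.0
tool_pos: [0.4379, -0.0078, 0.1883]
tool_rot: [-0.0, 0.973, 0.233, -0.0]
contact_force: [-0.1, 0.4, -1.4]
gripper_width: 0.588
grasp_force: 61.6
```

```bash
cat >> h.py <<'E'
from scipy.optimize import least_squares
def cone(C,c,z0,lo=.012,hi=.072):
    C=C.reshape(-1,3); d=np.hypot(C[:,0]-c[0],C[:,1]-c[1]); h=C[:,2]-z0
    m=(d<.045)&(h>lo)&(h<hi); P=C[m]; H=h[m]
    r=least_squares(lambda p:np.hypot(P[:,0]-p[0],P[:,1]-p[1])-(.036-.014*H/.08),c,loss="soft_l1",f_scale=.002)
    return np.round(r.x,4),m.sum()
E
python3 - <<'E'
from h import *
show()
f=grab_frame("scene"); W=cloud(f); s=state(); c=s["tool_pos"][:2]
print("held",cone(W,c,.130,.003,.035),"bottom",cone(W,(.438,-.008),.005))
cv2.imwrite("pics/a1.png",cv2.resize(f["pixels"][100:300,240:506],None,fx=3,fy=3))
E
```

```text
{'time': np.float64(5.0), 'tool_pos': array([ 0.4379, -0.0078,  0.1883]), 'tool_rot': array([-0.    ,  0.9726,  0.2325, -0.    ]), 'contact_force': array([-0.0885,  0.4148, -1.4051]), 'gripper_width': np.float64(0.5882), 'grasp_force': np.float64(61.6425)}
held (array([ 0.4366, -0.008 ]), np.int64(498)) bottom (array([ 0.4384, -0.0084]), np.int64(730))
```

View pics/a1.png

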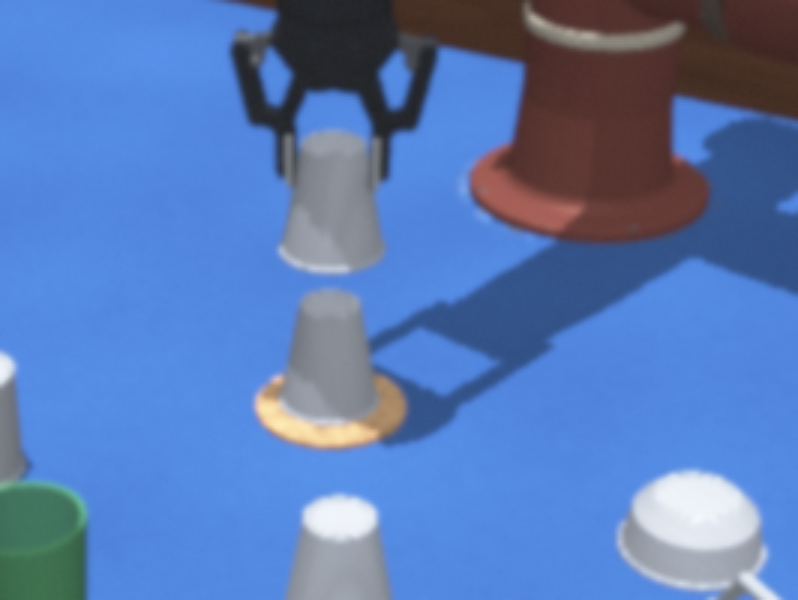

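Held one at crop (332,200) stands about 2 mm off the bottom one's axis at (330,355), so I'll make a small correction and lower it.

Emit:
send_rows:
  steps:
    - {"translation":[0.1,0.05,0.7],"delta_rot":[0,0,0],"jaw":3.5}
    - {"translation":[0.1,0.05,2.0],"delta_rot":[0,0,0],"jaw":3.5}
    - {"translation":[0.1,0.05,3.5],"delta_rot":[0,0,0],"jaw":3.5}
    - {"translation":[0.1,0.05,5.0],"delta_rot":[0,0,0],"jaw":3.5}
    - {"translation":[0.1,0.05,6.5],"delta_rot":[0,0,0],"jaw":3.5}
    - {"translation":[0.1,0.05,7.5],"delta_rot":[0,0,0],"jaw":3.5}
    - {"translation":[0.1,0.05,8.0],"delta_rot":[0,0,0],"jaw":3.5}
    - {"translation":[0.1,0.05,8.0],"delta_rot":[0,0,0],"jaw":3.5}

```text
time: 5.85
tool_pos: [0.4383, -0.0074, 0.1071]
tool_rot: [-0.0, 0.973, 0.233, -0.001]
contact_force: [0.2, 0.1, -1.1]
gripper_width: 0.585
grasp_force: 61.6
```

Emit:
send_rows:
  steps:
    - {"translation":[0,0,0.3],"delta_rot":[0,0,0],"jaw":3.5}
    - {"translation":[0,0,0.6],"delta_rot":[0,0,0],"jaw":3.5}
    - {"translation":[0,0,0.9],"delta_rot":[0,0,0],"jaw":3.5}
    - {"translation":[0,0,1.2],"delta_rot":[0,0,0],"jaw":3.5}
    - {"translation":[0,0,1.3],"delta_rot":[0,0,0],"jaw":3.5}
    - {"translation":[0,0,1.3],"delta_rot":[0,0,0],"jaw":3.5}
    - {"translation":[0,0,1.3],"delta_rot":[0,0,0],"jaw":3.5}
    - {"translation":[0,0,1.3],"delta_rot":[0,0,0],"jaw":3.5}

```text
time: 6.65
tool_pos: [0.4391, -0.0076, 0.0955]
tool_rot: [0.0, 0.973, 0.233, 0.0]
contact_force: [0.0, 0.1, -2.3]
gripper_width: 0.587
grasp_force: 61.7
```

Emit:
send_rows:
  steps:
    - {"translation":[0,0,0.1],"delta_rot":[0,0,0],"jaw":3.5}
    - {"translation":[0,0,0.2],"delta_rot":[0,0,0],"jaw":3.5}
    - {"translation":[0,0,0.3],"delta_rot":[0,0,0],"jaw":3.5}
    - {"translation":[0,0,0.3],"delta_rot":[0,0,0],"jaw":3.5}
    - {"translation":[0,0,0.3],"delta_rot":[0,0,0],"jaw":3.5}
    - {"translation":[0,0,0.3],"delta_rot":[0,0,0],"jaw":5.2}
    - {"translation":[0,0,0.3],"delta_rot":[0,0,0],"jaw":6.0}
    - {"translation":[0,0,0.3],"delta_rot":[0,0,0],"jaw":7.0}

```text
time: 7.45
tool_pos: [0.4394, -0.0076, 0.0928]
tool_rot: [0.0, 0.973, 0.233, 0.0]
contact_force: [0.8, -0.7, 0.0]
gripper_width: 0.818
grasp_force: 0.0
```

Emit:
send_rows:
  steps:
    - {"translation":[0,0,0],"delta_rot":[0,0,0],"jaw":8.54}
    - {"translation":[0,0,0],"delta_rot":[0,0,0],"jaw":8.54}
    - {"translation":[0,0,0],"delta_rot":[0,0,0],"jaw":8.54}
    - {"translation":[0,0,-1],"delta_rot":[0,0,0],"jaw":8.54}
    - {"translation":[0,0,-3],"delta_rot":[0,0,0],"jaw":8.54}
    - {"translation":[0,0,-6],"delta_rot":[0,0,0],"jaw":8.54}
    - {"translation":[0,0,-8],"delta_rot":[0,0,0],"jaw":8.54}
    - {"translation":[0,0,-9],"delta_rot":[0,0,0],"jaw":8.54}

```text
time: 8.25
tool_pos: [0.4403, -0.0078, 0.1855]
tool_rot: [0.001, 0.973, 0.233, 0.002]
contact_force: [0.7, -0.7, -0.1]
gripper_width: 0.996
grasp_force: 0.0
```

```bash
python3 - <<'E'
from h import *
show(); print(togo((.653,.1275,.17)))
f=grab_frame("scene"); W=cloud(f)
print("upper",cone(W,(.438,-.008),.031,.003,.072),"c",cone(W,(.652,.128),0),"top z",np.nanmax(np.where(np.hypot(W[...,0]-.438,W[...,1]+.008)<.015,np.where(W[...,2]<.14,W[...,2],np.nan),np.nan)))
cv2.imwrite("pics/r1.png",cv2.resize(f["pixels"][100:300,240:506],None,fx=3,fy=3))
E
```

```text
{'time': np.float64(8.25), 'tool_pos': array([ 0.4403, -0.0078,  0.1855]), 'tool_rot': array([0.001 , 0.9725, 0.2328, 0.0021]), 'contact_force': array([ 0.6557, -0.7288, -0.0502]), 'gripper_width': np.float64(0.9958), 'grasp_force': np.float64(0.0)}
[25.09 -2.44  1.64]
upper (array([ 0.4384, -0.0074]), np.int64(899)) c (array([0.6523, 0.1273]), np.int64(1005)) top z 0.11187914492466092
```

View pics/r1.png

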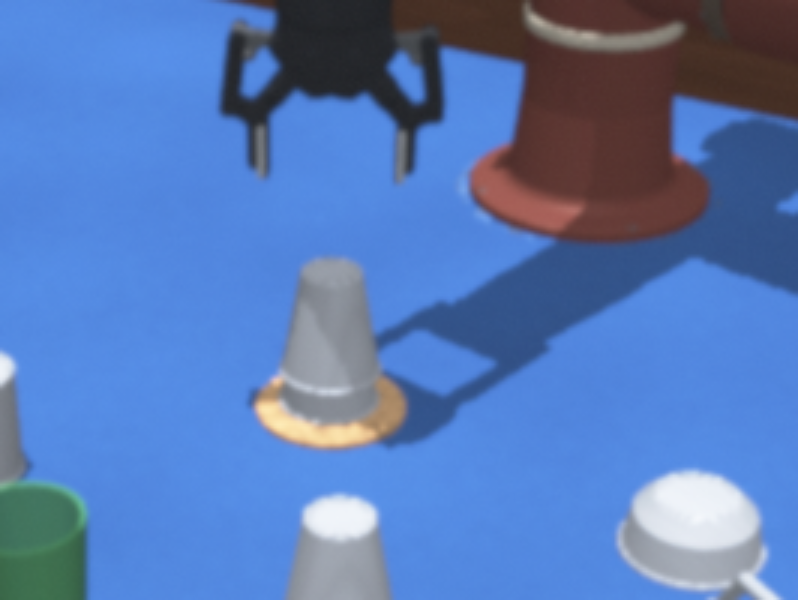

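Tumbler b is nested: the stack top is at crop (332,265), z 0.111, and it is centred. Next, over to c.

Emit:
send_rows:
  steps:
    - {"translation":[2.0,-0.2,0],"delta_rot":[0,0,0],"jaw":8.54}
    - {"translation":[5.5,-0.5,0],"delta_rot":[0,0,0],"jaw":8.54}
    - {"translation":[9.5,-0.9,0],"delta_rot":[0,0,0],"jaw":8.54}
    - {"translation":[13.5,-1.3,0],"delta_rot":[0,0,0],"jaw":8.54}
    - {"translation":[17.5,-1.7,0.5],"delta_rot":[0,0,0],"jaw":8.54}
    - {"translation":[21.0,-2.0,1.0],"delta_rot":[0,0,0],"jaw":8.54}
    - {"translation":[24.0,-2.3,1.5],"delta_rot":[0,0,0],"jaw":8.54}
    - {"translation":[25.1,-2.4,1.6],"delta_rot":[0,0,0],"jaw":8.54}

```text
time: 9.1
tool_pos: [0.6525, 0.1287, 0.1639]
tool_rot: [-0.0, 0.972, 0.233, -0.001]
contact_force: [-1.3, -0.4, -0.1]
gripper_width: 1.0
grasp_force: 0.0
```

Emit:
send_rows:
  steps:
    - {"translation":[0,0,0],"delta_rot":[0,0,0],"jaw":8.54}
    - {"translation":[0,0,0],"delta_rot":[0,0,0],"jaw":8.54}
    - {"translation":[0,0,1],"delta_rot":[0,0,0],"jaw":8.54}
    - {"translation":[0,0,2.5],"delta_rot":[0,0,0],"jaw":8.54}
    - {"translation":[0,0,4],"delta_rot":[0,0,0],"jaw":8.54}
    - {"translation":[0,0,5],"delta_rot":[0,0,0],"jaw":8.54}
    - {"translation":[0,0,5.5],"delta_rot":[0,0,0],"jaw":8.54}
    - {"translation":[0,0,5.5],"delta_rot":[0,0,0],"jaw":8.54}

```text
time: 9.9
tool_pos: [0.6511, 0.1273, 0.1097]
tool_rot: [-0.0, 0.973, 0.233, -0.001]
contact_force: [0.7, 0.8, -0.7]
gripper_width: 0.994
grasp_force: 0.0
```

```bash
python3 - <<'E'
from h import *
show(); print(togo((.6525,.128,.06)))
E
```

```text
{'time': np.float64(9.9), 'tool_pos': array([0.6511, 0.1273, 0.1097]), 'tool_rot': array([-2.000e-04,  9.725e-01,  2.327e-01, -1.200e-03]), 'contact_force': array([ 0.6537,  0.7858, -0.6642]), 'gripper_width': np.float64(0.9944), 'grasp_force': np.float64(0.0)}
[0.17 0.01 4.97]
```

Emit:
send_rows:
  steps:
    - {"translation":[0.1,0,1],"delta_rot":[0,0,0],"jaw":8.54}
    - {"translation":[0.1,0,2.5],"delta_rot":[0,0,0],"jaw":8.54}
    - {"translation":[0.1,0,4],"delta_rot":[0,0,0],"jaw":8.54}
    - {"translation":[0.1,0,5],"delta_rot":[0,0,0],"jaw":8.54}
    - {"translation":[0.1,0,5],"delta_rot":[0,0,0],"jaw":8.54}
    - {"translation":[0.1,0,5],"delta_rot":[0,0,0],"jaw":8.0}
    - {"translation":[0.1,0,5],"delta_rot":[0,0,0],"jaw":7.2}
    - {"translation":[0.1,0,5],"delta_rot":[0,0,0],"jaw":6.4}

```text
time: 10.7
tool_pos: [0.6535, 0.128, 0.0623]
tool_rot: [0.0, 0.973, 0.233, 0.001]
contact_force: [-0.7, -0.1, 0.1]
gripper_width: 0.748
grasp_force: 0.0
```

Emit:
send_rows:
  steps:
    - {"translation":[0,0,0],"delta_rot":[0,0,0],"jaw":5.5}
    - {"translation":[0,0,0],"delta_rot":[0,0,0],"jaw":4.5}
    - {"translation":[0,0,0],"delta_rot":[0,0,0],"jaw":4.0}
    - {"translation":[0,0,0],"delta_rot":[0,0,0],"jaw":3.5}
    - {"translation":[0,0,0],"delta_rot":[0,0,0],"jaw":3.5}
    - {"translation":[0,0,0],"delta_rot":[0,0,0],"jaw":3.5}
    - {"translation":[0,0,0],"delta_rot":[0,0,0],"jaw":3.5}
    - {"translation":[0,0,0],"delta_rot":[0,0,0],"jaw":3.5}

```text
time: 11.5
tool_pos: [0.6537, 0.1279, 0.0633]
tool_rot: [0.0, 0.973, 0.233, 0.001]
contact_force: [-1.7, -0.1, 6.2]
gripper_width: 0.572
grasp_force: 60.8
```

Emit:
send_rows:
  steps:
    - {"translation":[0,0,-0.5],"delta_rot":[0,0,0],"jaw":3.5}
    - {"translation":[0,0,-1.5],"delta_rot":[0,0,0],"jaw":3.5}
    - {"translation":[0,0,-3.5],"delta_rot":[0,0,0],"jaw":3.5}
    - {"translation":[0,0,-6.5],"delta_rot":[0,0,0],"jaw":3.5}
    - {"translation":[0,0,-9.5],"delta_rot":[0,0,0],"jaw":3.5}
    - {"translation":[0,0,-12.5],"delta_rot":[0,0,0],"jaw":3.5}
    - {"translation":[0,0,-14.5],"delta_rot":[0,0,0],"jaw":3.5}
    - {"translation":[0,0,-15],"delta_rot":[0,0,0],"jaw":3.5}

```text
time: 12.3
tool_pos: [0.6544, 0.1281, 0.2157]
tool_rot: [0.0, 0.973, 0.233, 0.003]
contact_force: [0.7, -0.6, -0.9]
gripper_width: 0.563
grasp_force: 62.1
```

```bash
python3 - <<'E'
from h import *
show(); print(togo((.4395,-.008,.213)))
E
```

```text
{'time': np.float64(12.3), 'tool_pos': array([0.6544, 0.1281, 0.2157]), 'tool_rot': array([4.000e-04, 9.725e-01, 2.328e-01, 3.200e-03]), 'contact_force': array([ 0.7261, -0.6029, -0.8685]), 'gripper_width': np.float64(0.5628), 'grasp_force': np.float64(62.0756)}
[-25.32   2.41   0.13]
```

Emit:
send_rows:
  steps:
    - {"translation":[-1.5,0.15,0],"delta_rot":[0,0,0],"jaw":3.5}
    - {"translation":[-4.5,0.45,0],"delta_rot":[0,0,0],"jaw":3.5}
    - {"translation":[-8.5,0.8,0],"delta_rot":[0,0,0],"jaw":3.5}
    - {"translation":[-12.5,1.2,0],"delta_rot":[0,0,0],"jaw":3.5}
    - {"translation":[-16.5,1.6,0],"delta_rot":[0,0,0],"jaw":3.5}
    - {"translation":[-20.5,1.95,0],"delta_rot":[0,0,0],"jaw":3.5}
    - {"translation":[-23.8,2.3,0],"delta_rot":[0,0,0],"jaw":3.5}
    - {"translation":[-25.2,2.4,0],"delta_rot":[0,0,0],"jaw":3.5}

```text
time: 13.1
tool_pos: [0.4364, -0.0084, 0.2097]
tool_rot: [-0.0, 0.973, 0.232, -0.001]
contact_force: [0.2, -0.1, -1.1]
gripper_width: 0.562
grasp_force: 62.0
```

Emit:
send_rows:
  steps:
    - {"translation":[0,0,0],"delta_rot":[0,0,0],"jaw":3.5}
    - {"translation":[0,0,0],"delta_rot":[0,0,0],"jaw":3.5}
    - {"translation":[0,0,0],"delta_rot":[0,0,0],"jaw":3.5}
    - {"translation":[0,0,0],"delta_rot":[0,0,0],"jaw":3.5}
    - {"translation":[0,0,0],"delta_rot":[0,0,0],"jaw":3.5}
    - {"translation":[0,0,0],"delta_rot":[0,0,0],"jaw":3.5}
    - {"translation":[0,0,0],"delta_rot":[0,0,0],"jaw":3.5}
    - {"translation":[0,0,0],"delta_rot":[0,0,0],"jaw":3.5}

```text
time: 13.9
tool_pos: [0.4391, -0.0075, 0.2113]
tool_rot: [-0.0, 0.973, 0.233, -0.0]
contact_force: [0.3, 0.0, -0.8]
gripper_width: 0.559
grasp_force: 62.0
```

```bash
python3 - <<'E'
from h import *
show()
f=grab_frame("scene"); W=cloud(f); c=state()["tool_pos"][:2]
d=np.hypot(W[...,0]-c[0],W[...,1]-c[1])
m=(d<.045)&(W[...,2]>.118)&(W[...,2]<.18); rim=W[m][:,2].min(); print("rim",rim)
print("held",cone(W,c,rim,.003,.035),"upper",cone(W,(.438,-.008),.031,.003,.072))
cv2.imwrite("pics/a2.png",cv2.resize(f["pixels"][80:280,240:506],None,fx=3,fy=3))
E
```

```text
{'time': np.float64(13.9), 'tool_pos': array([ 0.4391, -0.0075,  0.2113]), 'tool_rot': array([-0.    ,  0.9725,  0.2328, -0.    ]), 'contact_force': array([ 0.2596,  0.0214, -0.7925]), 'gripper_width': np.float64(0.5585), 'grasp_force': np.float64(62.0445)}
rim 0.1437863341640726
held (array([ 0.4382, -0.0075]), np.int64(534)) upper (array([ 0.4386, -0.0075]), np.int64(890))
```

View pics/a2.png

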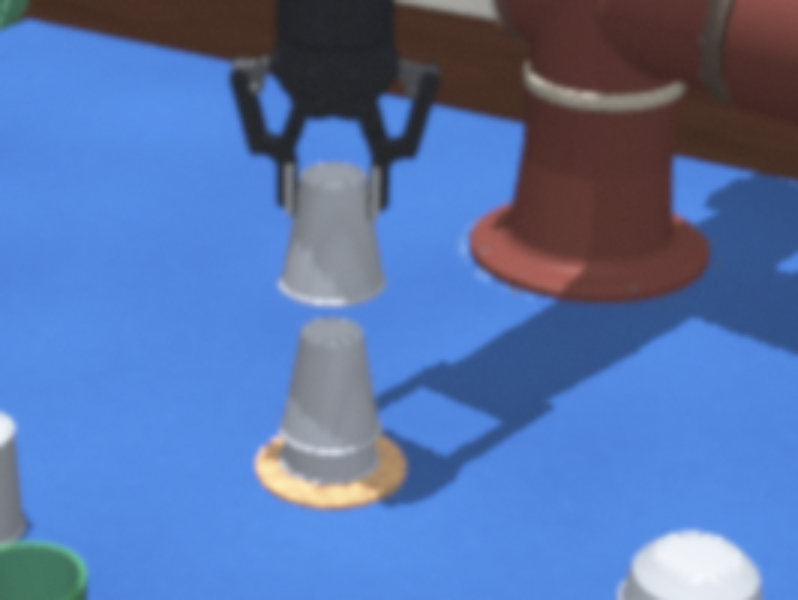

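Tumbler c is held upright at crop (333,235), in line with the stack at (330,400). I'll lower it.

Emit:
send_rows:
  steps:
    - {"translation":[0,0,0.7],"delta_rot":[0,0,0],"jaw":3.5}
    - {"translation":[0,0,2.0],"delta_rot":[0,0,0],"jaw":3.5}
    - {"translation":[0,0,3.5],"delta_rot":[0,0,0],"jaw":3.5}
    - {"translation":[0,0,5.0],"delta_rot":[0,0,0],"jaw":3.5}
    - {"translation":[0,0,6.3],"delta_rot":[0,0,0],"jaw":3.5}
    - {"translation":[0,0,7.2],"delta_rot":[0,0,0],"jaw":3.5}
    - {"translation":[0,0,7.5],"delta_rot":[0,0,0],"jaw":3.5}
    - {"translation":[0,0,7.5],"delta_rot":[0,0,0],"jaw":3.5}

```text
time: 14.75
tool_pos: [0.4388, -0.0075, 0.1358]
tool_rot: [-0.0, 0.973, 0.233, -0.0]
contact_force: [0.3, 0.0, -1.0]
gripper_width: 0.561
grasp_force: 62.0
```

Emit:
send_rows:
  steps:
    - {"translation":[0,0,0.2],"delta_rot":[0,0,0],"jaw":3.5}
    - {"translation":[0,0,0.4],"delta_rot":[0,0,0],"jaw":3.5}
    - {"translation":[0,0,0.6],"delta_rot":[0,0,0],"jaw":3.5}
    - {"translation":[0,0,0.8],"delta_rot":[0,0,0],"jaw":3.5}
    - {"translation":[0,0,0.9],"delta_rot":[0,0,0],"jaw":3.5}
    - {"translation":[0,0,0.9],"delta_rot":[0,0,0],"jaw":3.5}
    - {"translation":[0,0,0.9],"delta_rot":[0,0,0],"jaw":3.5}
    - {"translation":[0,0,0.9],"delta_rot":[0,0,0],"jaw":3.5}

```text
time: 15.55
tool_pos: [0.4391, -0.0076, 0.1274]
tool_rot: [0.0, 0.973, 0.233, 0.0]
contact_force: [0.1, -0.2, -1.1]
gripper_width: 0.559
grasp_force: 62.0
```

Emit:
send_rows:
  steps:
    - {"translation":[0,0,0.1],"delta_rot":[0,0,0],"jaw":3.5}
    - {"translation":[0,0,0.2],"delta_rot":[0,0,0],"jaw":3.5}
    - {"translation":[0,0,0.3],"delta_rot":[0,0,0],"jaw":3.5}
    - {"translation":[0,0,0.3],"delta_rot":[0,0,0],"jaw":3.5}
    - {"translation":[0,0,0.3],"delta_rot":[0,0,0],"jaw":3.5}
    - {"translation":[0,0,0.3],"delta_rot":[0,0,0],"jaw":5.2}
    - {"translation":[0,0,0.3],"delta_rot":[0,0,0],"jaw":6.0}
    - {"translation":[0,0,0.3],"delta_rot":[0,0,0],"jaw":7.0}

```text
time: 16.35
tool_pos: [0.4393, -0.0076, 0.1247]
tool_rot: [0.0, 0.973, 0.233, 0.0]
contact_force: [0.3, -1.0, 0.6]
gripper_width: 0.82
grasp_force: 0.0
```

Emit:
send_rows:
  steps:
    - {"translation":[0,0,0],"delta_rot":[0,0,0],"jaw":8.54}
    - {"translation":[0,0,0],"delta_rot":[0,0,0],"jaw":8.54}
    - {"translation":[0,0,0],"delta_rot":[0,0,0],"jaw":8.54}
    - {"translation":[0,0,-1],"delta_rot":[0,0,0],"jaw":8.54}
    - {"translation":[0,0,-3],"delta_rot":[0,0,0],"jaw":8.54}
    - {"translation":[0,0,-6],"delta_rot":[0,0,0],"jaw":8.54}
    - {"translation":[0,0,-9],"delta_rot":[0,0,0],"jaw":8.54}
    - {"translation":[0,0,-10],"delta_rot":[0,0,0],"jaw":8.54}

```text
time: 17.15
tool_pos: [0.4407, -0.0079, 0.2288]
tool_rot: [0.001, 0.973, 0.233, 0.003]
contact_force: [0.3, -0.2, 0.4]
gripper_width: 1.003
grasp_force: 0.0
```

```bash
python3 - <<'E'
from h import *
show()
f=grab_frame("scene"); W=cloud(f); c=(.438,-.008)
d=np.hypot(W[...,0]-c[0],W[...,1]-c[1]); m=(d<.03)&(W[...,2]<.16); print("topz",W[m][:,2].max())
print("c",cone(W,c,.057,.003,.072),"b",cone(W,c,.031,.003,.022),"bot",cone(W,c,.005,.003,.022))
cv2.imwrite("pics/r2.png",cv2.resize(f["pixels"][80:280,200:466],None,fx=3,fy=3))
E
```

```text
{'time': np.float64(17.15), 'tool_pos': array([ 0.4407, -0.0079,  0.2288]), 'tool_rot': array([0.0014, 0.9725, 0.2328, 0.0031]), 'contact_force': array([ 0.2549, -0.1808,  0.4259]), 'gripper_width': np.float64(1.0029), 'grasp_force': np.float64(0.0)}
topz 0.1377515776504661
c (array([ 0.4377, -0.0079]), np.int64(912)) b (array([ 0.4386, -0.0073]), np.int64(243)) bot (array([ 0.4382, -0.0083]), np.int64(230))
```

View pics/r2.png

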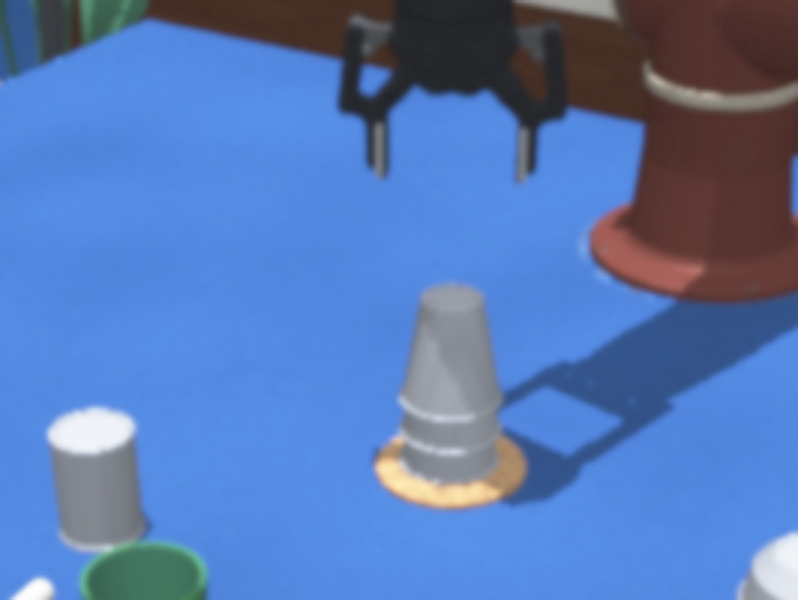

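The stack of three stands upright on the coaster at crop (450,400), the straight tumbler is untouched at (95,480), and the gripper is clear.

```bash
python3 -c "
from plant import *
print(job_done())"
```

```text
the job is handed in; nothing more can be done
None
```

The three flared tumblers are nested upside down in one upright stack on the coaster, the straight-sided one was left where it stood, and the job was handed in at about 17 s; no verdict came back.

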